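Wind the press timer's key on the packing bench

TASK

The glued carton is under its weight, so wind up the press timer: the one of the two grey box timers that has the upright, flat two-winged key on top (not the one with the round knob). Turn the key clockwise, seen from above, in two or more part turns, letting go of it in between, until it is fully wound with its pointer at the stop post. Leave the round knob of the other timer, and the weight on the carton, as they are.

Things in the scene. Friction and masses are not known exactly. Their poses are not given: they have to be found in the camera images.
- winding_key (a joint): Turn of the key on the press timer, rad: grows CLOCKWISE from above, starts at 0 to 0.5, hard stop at 2.7 (fully wound). A spring (0.02 N m/rad) pulls it back, but a friction click (0.10 N m) holds it where it is let go; winding takes 0.10 to 0.16 N m. Turned back while gripped, it unwinds. Timer: grey box 130 x 130 mm, top plate 57 mm above bench, left or right side; it cannot move.
- key_grip (a point): On the key's axis, 90 mm above bench; turns with the key. x along the brass wing plate (63 mm long), y across its flat faces (10 mm thick, grip here), z up. Plate spans 71 to 104 mm above bench; below it a 54 mm disc, top at 62 mm, with a black pointer towards +x, 45 mm long from the axis. Stop post: 8 mm thick, 40 mm from the axis, top 66 mm above bench; the pointer meets it when wound.
- round_knob (a joint): Turn of the round brass knob (44 mm diameter, top 87 mm above the bench) of the other timer, rad, clockwise from above; starts at 0 and must stay there (within 0.2).
- press_weight (a point): Centre of the base block (80 x 140 x 25 mm, 2 kg, dark steel, with a bar handle up to 60 mm above its underside) of the weight that lies on the closed carton (170 x 240 x 60 mm) at the far side of the bench. Not to be moved.
Not all that is in view belongs to the job. Leave any red look-alike of the part that bears winding_key alone.

How it is judged:
By the outcome, as a careful person would: the job done as asked, in the order asked, and still so for the second after the job is handed in, with the robot touching nothing.
It also fails if it takes over 45 s, if anything falls off the work surface, if the arm or the gripper's body presses on something with over 40 N, if the wrist force passes 120 N, or if a joint passes its speed limit or range.

ROBOT

A 7-joint arm with a two-finger parallel gripper is mounted at the origin on the work surface. World frame = base frame: x ahead of the robot, y to its left, z up, the work surface at z = 0. Lengths are in m, angles in degrees, forces in N, time in s.
With the tool pointing down it reaches from about 0.425 to 0.875 m from the base axis. Payload 4.7 kg.
Tool frame: the origin (TCP) lies at the centre of the arm's flange, where the gripper is bolted on; the fingertips stand 182 mm ahead of it and the grasp point (between the pads) lies 164 mm ahead of it; z points along the fingers, x is the direction in which the jaws open and shut, and the axes are right-handed (so a half turn about z gives the same grasp; the last joint's range is limited). The gripper opens to 87 mm and grips with 3 to 60 N. Pads are 19 mm wide; open, the fingers measure 117 mm over their backs; the gripper's body (75 mm by 190 mm) begins 51 mm behind the grasp point.
Start: joints at [-62.905, 18.392, -4.016, 83.108, 1.295, 78.541, -3.26], TCP at [0.288, 0.583, 0.405] pointing down, gripper open.
Joint ranges: [-163.93, 163.93], [-17.29, 119.83], [-79.2, 71.16], [3.27, 140.29], [-89.18, 269.18], [5.43, 117.66], [-154.24, 154.24]. Speed limits (degrees/s): [147.25, 147.25, 180, 180, 180, 180, 180].

INTERFACE

Orientations are given as [roll, pitch, yaw] about the fixed x, y, z axes, in that order (R = Rz(yaw) Ry(pitch) Rx(roll)).
In Python, from cell import env gives the robot as it stands. The module is installed in compiled form; this text tells all that it offers.
- The arm moves only by the tool carry_out, never from a script. Its argument "increments" is a list of rows, each a list of 5 numbers: the shift along the world's x, y, z in m, then the turn about the world's z in degrees, then the gripper's target within -1 to 1 (shut at 1, half-way at 0, fully open at -1). In form: [[dx, dy, dz, spin, jaw], ...]. A call has 1 to 20 rows; each row is the pose to reach, as a shift and turn from the pose commanded when the call began; what a row does not reach only later rows make up. A row lasts 1/10 s, in which the tool goes at most 50 mm and 8.59 degrees, less where a joint would pass 70% of its speed; a pose out of reach is approached as far as the arm can. A call with a gripper value outside its range is refused whole. The fingers move at their own pace and stop on an object; "grip_force" is the grip in N (left out, the last holds). Time passes only in rows, so rows that repeat a pose let the fingers close. It gives the time, the measured TCP pose, the force and the opening at its end, in the units of the state.
- env.get_obs(): the state, without advancing time (a new reading comes with each control period).
- env.read_camera(name): name is "side" or "top"; returns (picture, depth): 420x560x3 uint8, red, green, blue; 420x560 float32, m along the optical axis (not along the pixel's ray), 0 where there is no reading.
- env.get_calibration(name): a dict with "K" (3x3 intrinsics, pixels), "camera_from_world" (4x4, takes a point from world to camera coordinates). Camera axes: x right, y down, z forward; pixel columns grow to the right and rows downward; lengths in m; the calibration is good to about 2 mm. A picture is of the moment at which its call begins. get_calibration takes no time and is no camera call.
- env.sign_off(): hands the job in, once; it reports no verdict.
The state is a dict: "time_s": time; "qpos": joint angles; "joint_velocities": joint speeds; "effort": joint torques, N m; "tool_pos": TCP position; "tool_rot": TCP orientation; "force": force on the tool from outside, world axes, zero at the start; "wrist_torque": the same for the moment, N m; "grip_width": finger opening in m.
Only numpy, scipy, OpenCV 4.12 (cv2) and the standard library are available. Lean on these libraries where they do the work, as an engineer would, in place of code of your own. Each camera call takes 0.05 s, during which the arm holds its last target.

## Working session

There is one attempt and no reset: what is moved stays moved. The work goes in short steps, Python scripts to look and compute and a tool call to move; the robot and the scene stay as the last step left them, time stands still between calls to the robot, and variables do not carry over. Pictures are saved under pics/ and viewed, and the job is handed in when it is done.

Besides the shell and the picture viewer there is one more tool, called after "Request:" by a JSON object that holds its "op" and its "data". carry_out: Moves the arm, as the interface text tells. Its arguments: {"type":"object","properties":{"increments":{"type":"array"},"grip_force":{"type":"number"}},"required":["increments"]}

```bash
mkdir -p pics
python3 - <<'E'
from cell import env
import cv2,numpy as np
for n in("top","side"):
    p,d=env.read_camera(n); cv2.imwrite(f"pics/{n}0.png",p[:,:,::-1]); np.savez(f"{n}0.npz",p=p,d=d)
    c=env.get_calibration(n); print(n,c["K"],np.linalg.inv(c["camera_from_world"]).round(3))
o=env.get_obs();print(o)
E
```

```text
top [[416.82580243   0.         279.97052748]
 [  0.         416.82580243 205.14405013]
 [  0.           0.           1.        ]] [[ 0.009 -0.99   0.138  0.46 ]
 [-1.    -0.007  0.017 -0.014]
 [-0.016 -0.138 -0.99   0.828]
 [ 0.     0.     0.     1.   ]]
side [[394.57473756   0.         283.22352856]
 [  0.         394.57473756 211.33850572]
 [  0.           0.           1.        ]] [[ 0.998 -0.048  0.049  0.524]
 [-0.068 -0.67   0.739 -0.572]
 [-0.003 -0.741 -0.672  0.607]
 [ 0.     0.     0.     1.   ]]
{'time_s': 0.1, 'qpos': array([-62.90494941,  18.43458211,  -4.01508973,  83.169161  ,
         1.29537557,  78.54145571,  -3.25781108]), 'joint_velocities': array([-0.01908278, -0.10148249, -0.05595002, -0.11573378, -0.0332433 ,
        0.0184446 , -0.01786232]), 'effort': array([-2.68179538e-04, -4.92566693e+01, -4.05753488e-01, -3.13397777e+01,
       -6.40725810e-02,  3.95909068e-02,  6.46111243e-05]), 'tool_pos': array([0.28781514, 0.58259219, 0.40376223]), 'tool_rot': array([1.79993933e+02, 9.99451845e-02, 6.37164110e+01]), 'force': array([ 0.03520954, -0.01225283,  0.21297911]), 'wrist_torque': array([-0.01247894, -0.02209315, -0.00714285]), 'grip_width': 0.0870123041485987}
```

View pics/top0.png

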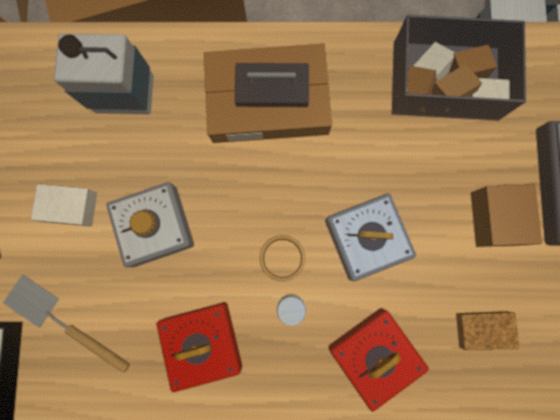

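View pics/side0.png

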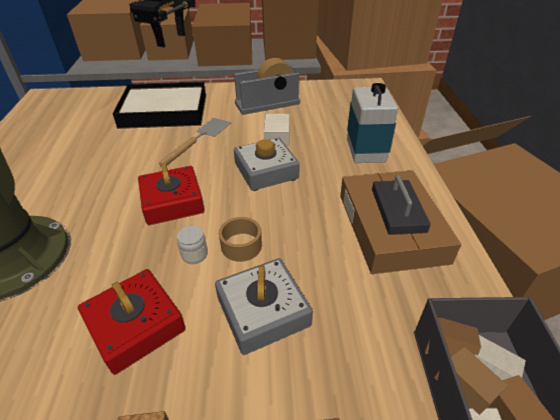

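The key timer is the grey one at about (372,236) in the top view and (262,290) in the side view. The round-knob timer is at (148,224) in the top view, and there are two red look-alikes. Next I'll zoom in and measure.

```bash
cat > h.py <<'E'
from cell import env
import cv2,numpy as np
def world(n,d):
    c=env.get_calibration(n);K=c["K"];T=np.linalg.inv(c["camera_from_world"])
    v,u=np.mgrid[:420,:560]
    P=np.stack([(u-K[0,2])/K[0,0]*d,(v-K[1,2])/K[1,1]*d,d],-1)
    return P@T[:3,:3].T+T[:3,3]
def proj(n,X):
    c=env.get_calibration(n);T=c["camera_from_world"];p=np.atleast_2d(X)@T[:3,:3].T+T[:3,3]
    q=p@c["K"].T;return q[:,:2]/q[:,2:]
E
python3 - <<'E'
from h import *
for n,(u0,u1,v0,v1) in dict(top=(320,420,190,285),side=(205,320,245,350)).items():
    z=np.load(n+"0.npz");p,d=z["p"],z["d"];W=world(n,d)
    cv2.imwrite(f"pics/{n}z.png",cv2.resize(p[v0:v1,u0:u1,::-1],None,fx=6 if n=='top' else 5,fy=6 if n=='top' else 5,interpolation=cv2.INTER_CUBIC))
    w=W[v0:v1,u0:u1];c=p[v0:v1,u0:u1].astype(int)
    m=(d[v0:v1,u0:u1]>0)
    k=m&(w[...,2]>.072)&(w[...,2]<.112)
    q=w[k];print(n,k.sum(),q.mean(0),q[:,2].max())
    t=q[q[:,2]>.095];print("top",len(t),t.mean(0),t.min(0),t.max(0))
    (cx,cy),(a,b),ang=cv2.minAreaRect(t[:,:2].astype(np.float32)*1000);print("rect",cx,cy,a,b,ang)
    b=w[m&(abs(w[...,2]-.057)<.006)];print("box",cv2.minAreaRect(b[:,:2].astype(np.float32)*1000),np.median(b[:,2]))
    r=m&(w[...,2]>.05)&(c.max(-1)<75)
    v,u=np.nonzero(r);
    print("dark pts",[(u_+u0,v_+v0,*w[v_,u_].round(3)) for v_,u_ in zip(v,u)][::12])
E
```

```text
top 248 [ 0.50906866 -0.16678694  0.09894293] 0.10619248338125675
top 196 [ 0.50978514 -0.16779674  0.10244401] [ 0.50433709 -0.19756647  0.09530811] [ 0.51635461 -0.13968917  0.10619248]
rect 509.97100830078125 -168.58448791503906 58.24391174316406 10.010693550109863 86.75458526611328
box ((509.8695983886719, -168.13026428222656), (128.6764373779297, 128.89108276367188), 21.408124923706055) 0.05663111707234647
dark pts [(np.int64(375), np.int64(224), np.float64(0.532), np.float64(-0.176), np.float64(0.062)), (np.int64(343), np.int64(261), np.float64(0.465), np.float64(-0.117), np.float64(0.052))]
side 242 [ 0.5136946  -0.18174084  0.09857517] 0.10574931133958598
top 186 [ 0.51359833 -0.17732675  0.10199334] [ 0.50810212 -0.20182689  0.0950353 ] [ 0.51935613 -0.14757634  0.10574931]
rect 513.6166381835938 -174.62998962402344 54.553489685058594 9.812942504882812 87.5193862915039
box ((513.6200561523438, -172.11279296875), (128.6298065185547, 129.4720458984375), 21.354825973510742) 0.05649400436399471
dark pts [(np.int64(275), np.int64(262), np.float64(0.539), np.float64(-0.106), np.fl
[... 3348 characters left out ...]
int64(303), np.float64(0.503), np.float64(-0.192), np.float64(0.061)), (np.int64(268), np.int64(303), np.float64(0.523), np.float64(-0.194), np.float64(0.061)), (np.int64(259), np.int64(304), np.float64(0.508), np.float64(-0.195), np.float64(0.062)), (np.int64(300), np.int64(304), np.float64(0.575), np.float64(-0.198), np.float64(0.059)), (np.int64(264), np.int64(305), np.float64(0.516), np.float64(-0.198), np.float64(0.062)), (np.int64(261), np.int64(306), np.float64(0.511), np.float64(-0.199), np.float64(0.061)), (np.int64(278), np.int64(308), np.float64(0.539), np.float64(-0.206), np.float64(0.063)), (np.int64(244), np.int64(328), np.float64(0.484), np.float64(-0.236), np.float64(0.059))]
```

View pics/topz.png

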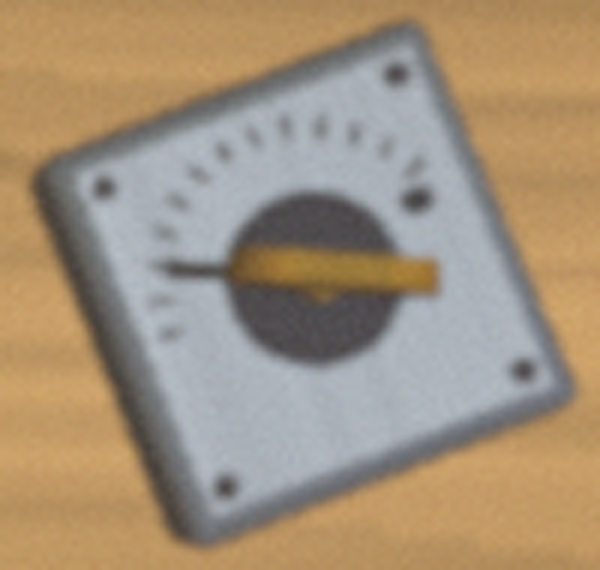

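View pics/sidez.png

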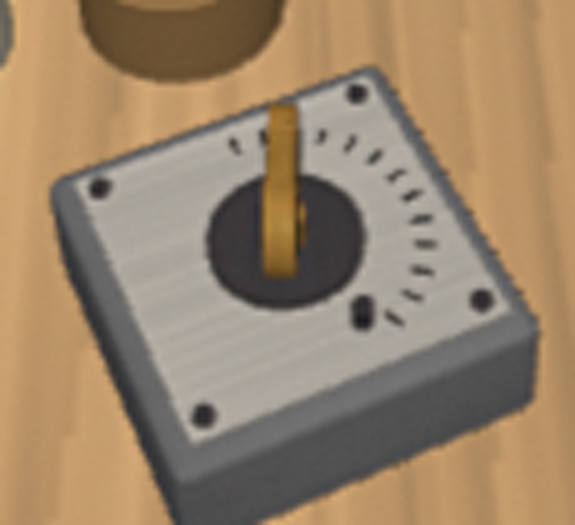

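The plate runs along yaw ≈87°, with the pointer towards +y. The axis is at about (0.512, -0.170). The box dial (yaw 21.4°) puts the stop at about -43°, so roughly 130° of winding is needed. Now I'll move above the key.

Request:
{"op": "carry_out", "data": {"increments": [[0.02, -0.03, 0, -4, -1], [0.042, -0.066, 0, -8, -1], [0.064, -0.1, 0, -12, -1], [0.085, -0.133, 0, -16, -1], [0.106, -0.167, 0, -20, -1], [0.127, -0.2, 0, -24, -1], [0.148, -0.233, 0, -28, -1], [0.17, -0.266, 0, -32, -1], [0.19, -0.3, 0, -36, -1], [0.212, -0.333, 0, -40, -1], [0.213, -0.375, 0, -43, -1], [0.214, -0.417, 0, -46, -1], [0.216, -0.46, 0, -49, -1], [0.217, -0.5, 0, -52, -1], [0.218, -0.543, 0, -55, -1], [0.22, -0.585, 0, -58, -1], [0.221, -0.63, 0, -61, -1], [0.222, -0.67, 0, -64, -1], [0.223, -0.71, 0, -66, -1], [0.224, -0.753, 0, -66.7, -1]], "grip_force": 30}}

```text
time_s: 2.1
tool_pos: [0.5116, -0.1714, 0.4046]
tool_rot: [-180.0, -0.0, -3.0]
force: [1.1, -0.9, -1.3]
grip_width: 0.0874
```

Request:
{"op": "carry_out", "data": {"increments": [[0, 0, 0, 0, -1], [0, 0, -0.03, 0, -1], [0, 0, -0.06, 0, -1], [0, 0, -0.06, 0, -1]]}}

```text
time_s: 2.5
tool_pos: [0.5102, -0.1692, 0.3408]
tool_rot: [-180.0, 0.5, -3.0]
force: [0.1, 0.1, -0.1]
grip_width: 0.0869
```

```bash
cat > look.py <<'E'
from h import *
import sys
t=sys.argv[1]
ims=[]
for n,(u0,u1,v0,v1) in dict(top=(290,450,150,310),side=(180,340,200,360)).items():
    p,d=env.read_camera(n);np.savez(f"{n}{t}.npz",p=p,d=d)
    ims.append(cv2.resize(p[v0:v1,u0:u1,::-1],(400,400),interpolation=cv2.INTER_CUBIC))
cv2.imwrite(f"pics/z{t}.png",np.hstack(ims))
o=env.get_obs();print({k:(np.round(o[k],4)) for k in("time_s","qpos","tool_pos","tool_rot","force","wrist_torque","grip_width")})
E
python3 look.py a
```

```text
{'time_s': np.float64(2.6), 'qpos': array([-17.1623,   7.7082,  35.584 , 104.628 ,  -4.7665,  69.2159,
        16.9093]), 'tool_pos': array([ 0.5119, -0.1699,  0.3448]), 'tool_rot': array([ 1.799956e+02,  6.280000e-02, -2.966100e+00]), 'force': array([-0.6279, -0.2404, -0.2846]), 'wrist_torque': array([-0.1314,  0.0086,  0.0092]), 'grip_width': np.float64(0.0868)}
```

View pics/za.png

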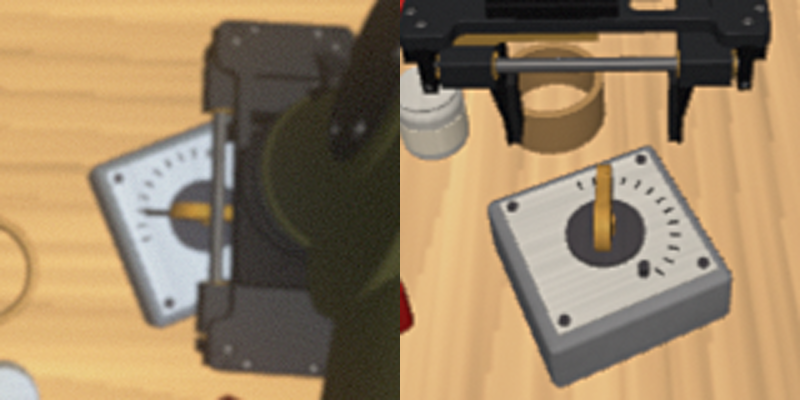

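Fingers straddle the key (side view: plate at about (605,210), fingers at (510,120) and (677,120)). Now descend and grip.

Request:
{"op": "carry_out", "data": {"increments": [[0, 0, -0.03, 0, -1], [0, 0, -0.06, 0, -1], [0, 0, -0.075, 0, -1], [0, 0, -0.09, 0, -1], [0, 0, -0.09, 0, -1], [0, 0, -0.09, 0, 1], [0, 0, -0.09, 0, 1], [0, 0, -0.09, 0, 1], [0, 0, -0.09, 0, 1], [0, 0, -0.09, 0, 1], [0, 0, -0.09, 0, 1], [0, 0, -0.09, 0, 1], [0, 0, -0.09, 0, 1], [0, 0, -0.09, 0, 1], [0, 0, -0.09, 0, 1]]}}

```text
time_s: 4.1
tool_pos: [0.5119, -0.1702, 0.2547]
tool_rot: [180.0, 0.0, -3.0]
force: [0.3, -0.7, -0.1]
grip_width: 0.0152
```

```bash
python3 look.py b
```

```text
{'time_s': np.float64(4.2), 'qpos': array([-15.4807,  13.7859,  34.9039, 109.9093,  -9.1575,  58.9875,
        20.4008]), 'tool_pos': array([ 0.5121, -0.1702,  0.2548]), 'tool_rot': array([ 1.79989e+02, -4.96000e-02, -2.98140e+00]), 'force': array([ 1.6979, -0.3822, -0.7725]), 'wrist_torque': array([-0.0843, -0.181 ,  0.0574]), 'grip_width': np.float64(0.0108)}
```

View pics/zb.png

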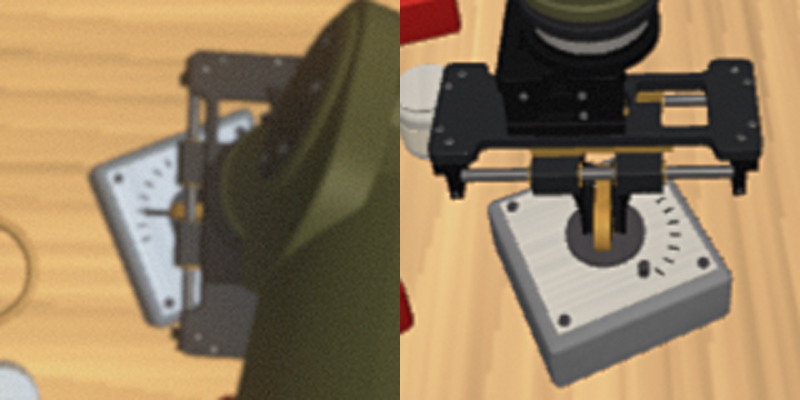

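The pads are on the brass plate. First part turn is 60° clockwise.

Request:
{"op": "carry_out", "data": {"increments": [[0, 0, 0, 0, 1], [0, 0, 0, 0, 1], [0, 0, 0, -4, 1], [0, 0, 0, -8, 1], [0, 0, 0, -12, 1], [0, 0, 0, -16, 1], [0, 0, 0, -20, 1], [0, 0, 0, -24, 1], [0, 0, 0, -28, 1], [0, 0, 0, -32, 1], [0, 0, 0, -36, 1], [0, 0, 0, -40, 1], [0, 0, 0, -44, 1], [0, 0, 0, -48, 1], [0, 0, 0, -52, 1], [0, 0, 0, -56, 1], [0, 0, 0, -60, 1], [0, 0, 0, -60, 1], [0, 0, 0, -60, 1], [0, 0, 0, -60, 1]]}}

```text
time_s: 6.2
tool_pos: [0.5121, -0.1702, 0.2548]
tool_rot: [-180.0, -0.0, -62.9]
force: [3.2, -0.5, -3.2]
grip_width: 0.0111
```

```bash
python3 look.py c
```

```text
{'time_s': np.float64(6.3), 'qpos': array([-23.1574,  15.2254,  43.95  , 110.1305, -12.2322,  59.3107,
       -36.8663]), 'tool_pos': array([ 0.5121, -0.1703,  0.2548]), 'tool_rot': array([-1.799671e+02, -4.050000e-02, -6.294130e+01]), 'force': array([ 3.7905, -0.4273, -3.13  ]), 'wrist_torque': array([-0.3028, -0.64  ,  0.1258]), 'grip_width': np.float64(0.0107)}
```

View pics/zc.png

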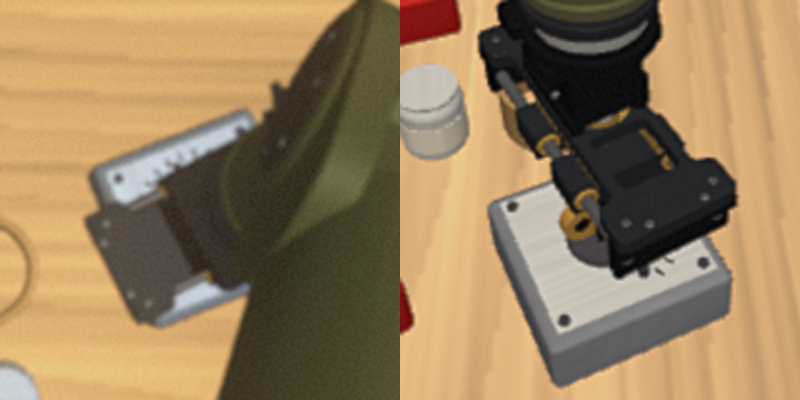

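The key follows and the forces are small. Letting go and rising to check that it holds.

Request:
{"op": "carry_out", "data": {"increments": [[0, 0, 0, 0, -1], [0, 0, 0, 0, -1], [0, 0, 0, 0, -1], [0, 0, 0, 0, -1], [0, 0, 0, 0, -1], [0, 0, 0, 0, -1], [0, 0, 0, 0, -1], [0, 0, 0, 0, -1], [0, 0, 0.03, 0, -1], [0, 0, 0.06, 0, -1], [0, 0, 0.09, 0, -1], [0, 0, 0.09, 0, -1]]}}

```text
time_s: 7.5
tool_pos: [0.5132, -0.1711, 0.3489]
tool_rot: [-179.6, -0.2, -63.0]
force: [0.5, -0.3, -1.1]
grip_width: 0.0862
```

```bash
python3 look.py d
python3 - <<'E'
from h import *
z=np.load("sided.npz");W=world("side",z["d"])
m=(np.abs(W[...,0]-.5136)<.045)&(np.abs(W[...,1]+.172)<.045)&(W[...,2]>.095)&(W[...,2]<.108)
print(m.sum(),cv2.minAreaRect(W[m][:,:2].astype(np.float32)*1000))
E
```

```text
{'time_s': np.float64(7.6), 'qpos': array([-26.0413,   8.5077,  45.6167, 104.8769,  -6.538 ,  69.2093,
       -41.3972]), 'tool_pos': array([ 0.512 , -0.1702,  0.3452]), 'tool_rot': array([-1.799255e+02, -1.820000e-02, -6.297830e+01]), 'force': array([-0.3114, -0.3588, -0.1625]), 'wrist_torque': array([-0.1027,  0.1445,  0.011 ]), 'grip_width': np.float64(0.0867)}
212 ((512.7506103515625, -172.36289978027344), (57.111961364746094, 11.923052787780762), 29.3233585357666)
```

View pics/zd.png

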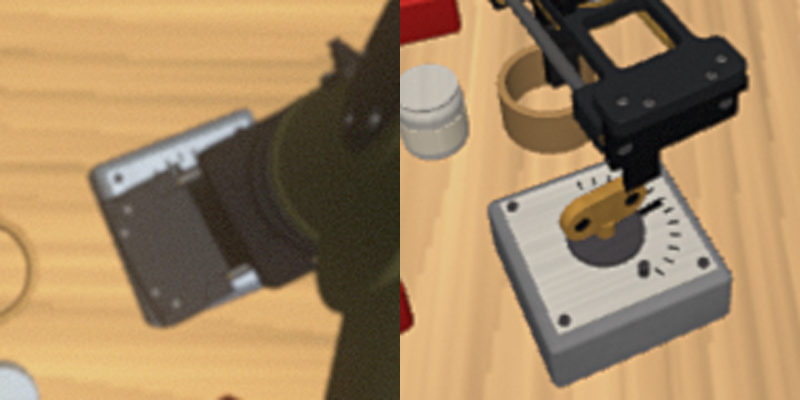

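The key stayed at about 28° after release, with the pointer at (655,207) in the side crop. About 71° remains. Regrip.

Request:
{"op": "carry_out", "data": {"increments": [[0, 0, -0.03, 0, -1], [0, 0, -0.06, 0, -1], [0, 0, -0.075, 0, -1], [0, 0, -0.09, 0, -1], [0, 0, -0.09, 0, -1], [0, 0, -0.09, 0, 1], [0, 0, -0.09, 0, 1], [0, 0, -0.09, 0, 1], [0, 0, -0.09, 0, 1], [0, 0, -0.09, 0, 1], [0, 0, -0.09, 0, 1], [0, 0, -0.09, 0, 1], [0, 0, -0.09, 0, 1], [0, 0, -0.09, 0, 1], [0, 0, -0.09, 0, 1], [0, 0, -0.09, 0, 1], [0, 0, -0.09, 0, 1], [0, 0, -0.09, 0, 1]]}}

```text
time_s: 9.4
tool_pos: [0.5119, -0.1704, 0.2548]
tool_rot: [180.0, -0.0, -63.0]
force: [0.2, -1.4, -0.4]
grip_width: 0.0108
```

Request:
{"op": "carry_out", "data": {"increments": [[0, 0, 0, -4, 1], [0, 0, 0, -8, 1], [0, 0, 0, -12, 1], [0, 0, 0, -16, 1], [0, 0, 0, -20, 1], [0, 0, 0, -24, 1], [0, 0, 0, -28, 1], [0, 0, 0, -32, 1], [0, 0, 0, -36, 1], [0, 0, 0, -40, 1], [0, 0, 0, -44, 1], [0, 0, 0, -48, 1], [0, 0, 0, -52, 1], [0, 0, 0, -56, 1], [0, 0, 0, -60, 1], [0, 0, 0, -63, 1], [0, 0, 0, -65, 1], [0, 0, 0, -65, 1]]}}

```text
time_s: 11.2
tool_pos: [0.512, -0.1701, 0.2548]
tool_rot: [-180.0, -0.0, -128.0]
force: [-0.1, -0.9, -1.0]
grip_width: 0.0109
```

```bash
python3 look.py e
```

```text
{'time_s': np.float64(11.3), 'qpos': array([-33.0093,  18.5625,  56.2538, 110.3853, -17.7452,  60.2582,
       -97.0888]), 'tool_pos': array([ 0.512 , -0.1702,  0.2548]), 'tool_rot': array([-1.799920e+02, -1.800000e-03, -1.279242e+02]), 'force': array([ 0.8489, -0.0878, -0.7462]), 'wrist_torque': array([-0.132 , -0.023 ,  0.1369]), 'grip_width': np.float64(0.0108)}
```

View pics/ze.png

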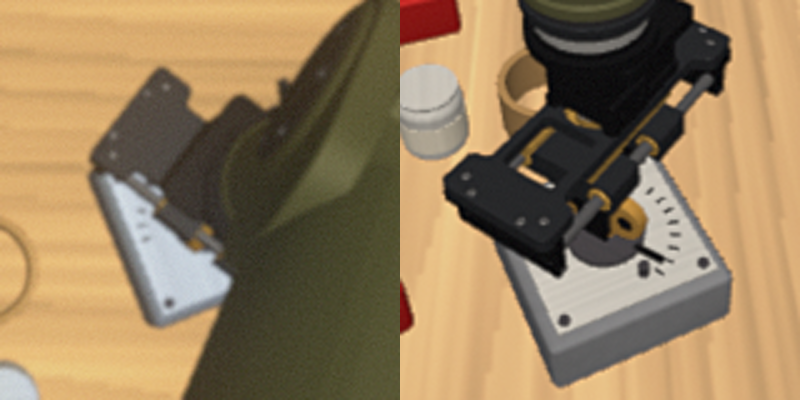

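The pointer, at (655,255) in the side crop, is just short of the post at (643,268). I'll go on in small steps and watch the wrist torque about z.

Request:
{"op": "carry_out", "data": {"increments": [[0, 0, 0, -1, 1], [0, 0, 0, -2, 1], [0, 0, 0, -3, 1], [0, 0, 0, -4, 1], [0, 0, 0, -5, 1], [0, 0, 0, -5, 1]]}}

```text
time_s: 11.9
tool_pos: [0.512, -0.1702, 0.2548]
tool_rot: [-180.0, 0.0, -133.0]
force: [1.8, -0.1, -1.2]
grip_width: 0.0111
```

```bash
python3 look.py f
```

```text
{'time_s': np.float64(12.0), 'qpos': array([ -33.8023,   18.9545,   57.3071,  110.4021,  -18.3301,   60.3816,
       -101.6468]), 'tool_pos': array([ 0.512 , -0.1701,  0.2548]), 'tool_rot': array([-1.799957e+02,  4.200000e-03, -1.329806e+02]), 'force': array([ 1.7961, -0.2167, -0.7881]), 'wrist_torque': array([-0.0282, -0.2137,  0.0911]), 'grip_width': np.float64(0.0108)}
```

Request:
{"op": "carry_out", "data": {"increments": [[0, 0, 0, -1, 1], [0, 0, 0, -2, 1], [0, 0, 0, -2, 1]]}}

```text
time_s: 12.3
tool_pos: [0.512, -0.1702, 0.2548]
tool_rot: [-180.0, 0.0, -135.0]
force: [1.9, 0.0, -2.1]
grip_width: 0.0111
```

```bash
python3 look.py g
```

```text
{'time_s': np.float64(12.4), 'qpos': array([ -34.1174,   19.1181,   57.7303,  110.4098,  -18.5687,   60.4313,
       -103.4496]), 'tool_pos': array([ 0.512 , -0.1702,  0.2548]), 'tool_rot': array([-1.799954e+02,  4.500000e-03, -1.349882e+02]), 'force': array([ 1.1615,  0.4693, -2.0439]), 'wrist_torque': array([ 0.0107, -0.2781,  0.099 ]), 'grip_width': np.float64(0.0108)}
```

View pics/zg.png

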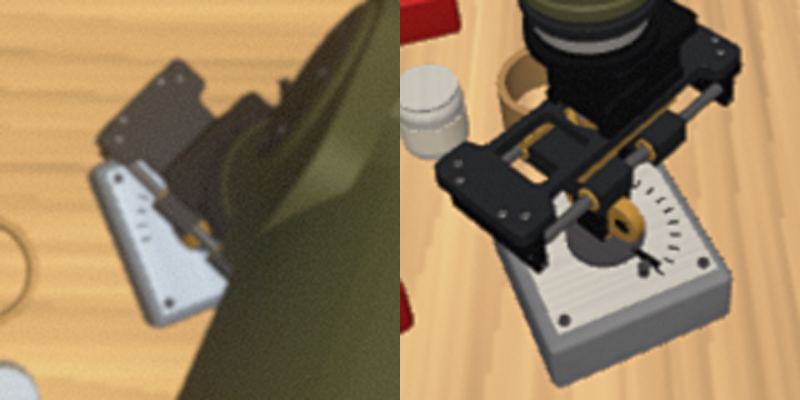

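Request:
{"op": "carry_out", "data": {"increments": [[0, 0, 0, -1, 1], [0, 0, 0, -2, 1], [0, 0, 0, -2, 1]]}}

```text
time_s: 12.7
tool_pos: [0.512, -0.1701, 0.2548]
tool_rot: [-180.0, 0.0, -137.0]
force: [1.0, -0.4, -1.2]
grip_width: 0.0112
```

```bash
python3 look.py h
```

```text
{'time_s': np.float64(12.8), 'qpos': array([ -34.435 ,   19.2842,   58.1531,  110.4167,  -18.8107,   60.4874,
       -105.2397]), 'tool_pos': array([ 0.512 , -0.1701,  0.2548]), 'tool_rot': array([-1.799992e+02,  4.700000e-03, -1.369812e+02]), 'force': array([ 1.816 , -0.948 , -1.2295]), 'wrist_torque': array([ 0.0692, -0.345 ,  0.1183]), 'grip_width': np.float64(0.0108)}
```

Request:
{"op": "carry_out", "data": {"increments": [[0, 0, 0, -1, 1], [0, 0, 0, -2, 1], [0, 0, 0, -2, 1]]}}

```text
time_s: 13.1
tool_pos: [0.512, -0.1701, 0.2548]
tool_rot: [180.0, -0.0, -139.0]
force: [1.8, 0.2, -1.9]
grip_width: 0.0113
```

```bash
python3 look.py i
```

```text
{'time_s': np.float64(13.2), 'qpos': array([ -34.7512,   19.4554,   58.5785,  110.4235,  -19.0504,   60.546 ,
       -107.0212]), 'tool_pos': array([ 0.512 , -0.1701,  0.2548]), 'tool_rot': array([ 1.799983e+02, -2.000000e-03, -1.389679e+02]), 'force': array([ 3.5352,  0.3192, -0.1493]), 'wrist_torque': array([ 0.0906, -0.3917,  0.3394]), 'grip_width': np.float64(0.0115)}
```

View pics/zi.png

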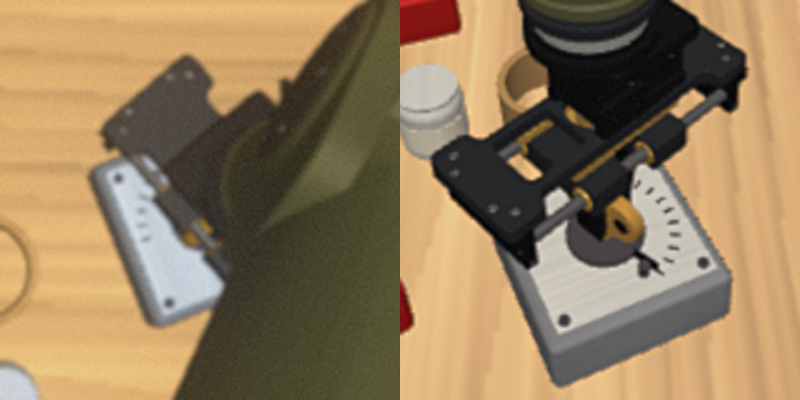

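The torque about z jumped from 0.12 to 0.34 N m and the pointer touches the post at (643,268), so the stop is reached. Let go and rise straight up.

Request:
{"op": "carry_out", "data": {"increments": [[0, 0, 0, 0, -1], [0, 0, 0, 0, -1], [0, 0, 0, 0, -1], [0, 0, 0, 0, -1], [0, 0, 0, 0, -1], [0, 0, 0, 0, -1], [0, 0, 0, 0, -1], [0, 0, 0, 0, -1], [0, 0, 0.03, 0, -1], [0, 0, 0.06, 0, -1], [0, 0, 0.09, 0, -1], [0, 0, 0.12, 0, -1], [0, 0, 0.15, 0, -1], [0, 0.03, 0.15, 0, -1], [0, 0.07, 0.15, 0, -1], [0, 0.11, 0.15, 0, -1], [0, 0.15, 0.15, 0, -1], [0, 0.19, 0.15, 0, -1], [0, 0.22, 0.15, 0, -1], [0, 0.22, 0.15, 0, -1]]}}

```text
time_s: 15.2
tool_pos: [0.5115, 0.0553, 0.4045]
tool_rot: [179.9, 0.0, -138.5]
force: [-0.3, -0.2, -0.2]
grip_width: 0.0868
```

```bash
python3 look.py j
python3 - <<'E'
from h import *
for n,c in dict(side=(.5136,-.172),top=(.51,-.168)).items():
    z=np.load(n+"j.npz");W=world(n,z["d"]);cv2.imwrite(f"pics/full{n}.png",z["p"][:,:,::-1])
    m=(np.abs(W[...,0]-c[0])<.045)&(np.abs(W[...,1]-c[1])<.045)&(W[...,2]>.095)&(W[...,2]<.108)
    print(m.sum(),cv2.minAreaRect(W[m][:,:2].astype(np.float32)*1000))
E
```

```text
{'time_s': np.float64(15.3), 'qpos': array([ -61.063 ,    0.864 ,   53.6676,  103.7278,   -0.6715,   75.7822,
       -146.1343]), 'tool_pos': array([0.5118, 0.0501, 0.4047]), 'tool_rot': array([-1.799741e+02, -4.240000e-02, -1.389010e+02]), 'force': array([-0.2954, -0.0647, -0.1205]), 'wrist_torque': array([-0.0352,  0.2191, -0.0024]), 'grip_width': np.float64(0.0871)}
241 ((514.601318359375, -172.8315887451172), (11.206439018249512, 56.423038482666016), 46.46229934692383)
202 ((510.5130615234375, -168.97186279296875), (9.892110824584961, 57.8843879699707), 46.84741973876953)
```

View pics/zj.png

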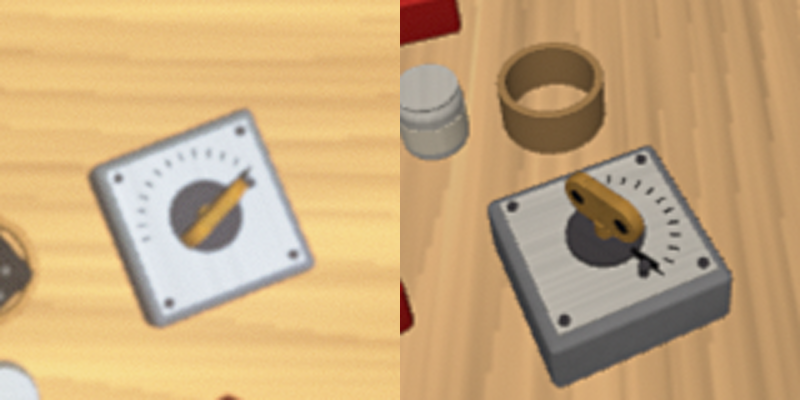

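View pics/fullside.png

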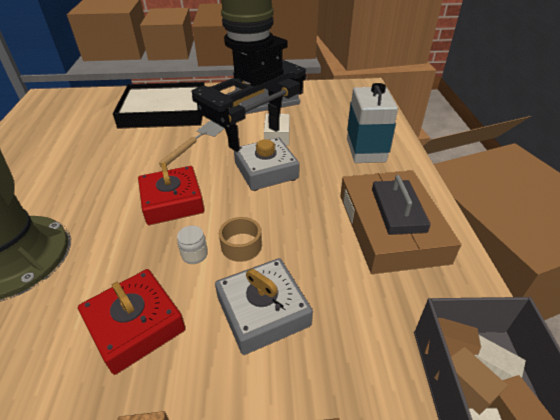

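After release the plate sits at -43.3°, which is the predicted stop angle, and the pointer touches the post at (250,178) in the top crop. The weight and round knob look unchanged, and the gripper is clear.

Run:
```python
from cell import env
print(env.sign_off())
```

```text
the job is handed in; nothing more can be done
None
```

The press timer's key is fully wound, with its pointer at the stop post, and the job is handed in at about 15 s. I gripped the key by its flat faces and turned it clockwise in two part turns. The first was 60°; I then let go and saw that the key held. The second was about 75° of gripper turn and took it to the stop.

**Stop reached:** the torque about the key's axis jumped from about 0.12 to 0.34 N m at the end.

**After release:**
- The plate measured -43.5° from the side camera and -43.2° from the top one, against a stop angle of about -43.3° worked out from the box. In both pictures the pointer rests against the post.
- In the last side view the round knob, the weight on the carton and the red timers look unchanged. I checked these by eye only.
- The gripper was open and touching nothing.

**Disagreements:** the two cameras place the key about 4 to 5 mm apart, so I gripped at the average. In the second turn the gripper turned about 4° further than the key, which I put down to play in the grip at the stop.

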